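# Park the dividing drum

## Robot

A 7-joint arm with a two-finger parallel gripper is mounted at the origin on the work surface. World frame = base frame: x ahead of the robot, y to its left, z up, the work surface at z = 0. Lengths are in mm, angles in rad, forces in N, time in s.
With the tool pointing down it reaches from about 400 to 900 mm from the base axis. Payload 5.6 kg.
Tool frame: the origin (TCP) lies at the very end of the fingers, on their centre line; the grasp point (between the pads) lies ctrl.grip_depth behind it (ctrl.grip_depth is the distance from the TCP to the grasp point, in mm); z points along the fingers, y is the line along which they close (so a half turn about z gives the same grasp; the last joint's range is limited). The gripper opens to 92 mm and grips with 3 to 60 N. Pads are 20 mm wide; open, the fingers measure 128 mm over their backs; the gripper's body (75 mm by 189 mm) begins 69 mm behind the grasp point.
Start: joints at [-1.178, 0.468, -0.012, 1.603, 0.006, 1.071, -0.056], TCP at [274.428, 589.235, 214.592] pointing down, gripper open.
Joint ranges: [-2.53, 2.53], [-0.31, 2.02], [-1.57, 1.55], [0.28, 2.44], [-1.29, 4.43], [0.15, 1.84], [-2.92, 2.92]. Speed limits (rad/s): [2.57, 2.57, 3.14, 3.14, 3.14, 3.14, 3.14].

## Interface

Orientations are given as a unit quaternion [x, y, z, w].
In Python, from bench import ctrl gives the robot as it stands. The module is installed in compiled form; this text tells all that it offers.
- The arm moves only by the shell command python3 -m creep 'ROWS'. ROWS is JSON, a list of rows, each an object of numbers: "wx", "wy", "wz": the turn, a rotation vector about the world's x, y, z in rad; "x", "y", "z": the shift along the world's x, y, z in mm; "fingers": the opening, from 0 (shut) to 1 (fully open). In form: [{"wx": .., "wy": .., "wz": .., "x": .., "y": .., "z": .., "fingers": ..}, ...]. A call has 1 to 20 rows; each row is the pose to reach, as a shift and turn from the pose commanded when the call began; what a row does not reach only later rows make up. A row lasts 1/12 s, in which the tool goes at most 41.7 mm and 7.16 degrees, less where a joint would pass 70% of its speed; a pose out of reach is approached as far as the arm can. A call with a gripper value outside its range is refused whole. The fingers move at their own pace and stop on an object; the grip force is fixed at half the most. Time passes only in rows, so rows that repeat a pose let the fingers close. It gives the time, the measured TCP pose, the force, the opening and the grip force at its end, in the units of the state.
- ctrl.read_state(): the state, without advancing time (a new reading comes with each control period).
- ctrl.grab_frame(name): name is "scene" or "top" or "wrist"; returns a dict with "frame" (420x560x3 uint8, blue, green, red), "mtx" (3x3 intrinsics, pixels), "pose" (4x4, takes a point from camera to world coordinates). Camera axes: x right, y up, looking along -z (the intrinsics and any distortion apply to the point x, -y, -z); pixel columns grow to the right and rows downward; lengths in mm; the calibration is good to about 2 mm. A picture is of the moment at which its call begins. There is no depth.
- ctrl.sign_off(): hands the job in; it is judged then, once.
The state is a dict: "t": time; "joint_pos": joint angles; "joint_velocities": joint speeds; "effort": joint torques, N m; "eef_pos": TCP position; "tool_rot": TCP orientation; "force": force on the tool from outside, world axes, zero at the start; "ft_torque": the same for the moment, N m; "gripper_width": finger opening in mm; "finger_force": force on a finger pad.
Only numpy, scipy, OpenCV 4.12 (cv2) and the standard library are available. Lean on these libraries where they do the work, as an engineer would, in place of code of your own. Each camera call takes 0.05 s, during which the arm holds its last target. There are 200 camera calls.

## Task

Park the dividing drum: flick its sprung pawl clear of the ratchet wheel so that it snaps over and stays off, then ease the drum slowly back with its crank knob until it is against its home stop. Then lower the two-hole locking plate level onto the two upright pins until it sits flat, and let go. Do not drop the plate on, and leave the queen, finial, oil cup and dial indicator as they are.

Things in the scene. Friction and masses are not known exactly. Their poses are not given: they have to be found in the camera images.
- index_base: grey base of the dividing drum, bolted down: x -140 to 80, y -125 to 85, 14 mm thick. Origin: on the bench, under the drum's upright axis; its frame, z up, is the 'base frame'. Yaw varies. It carries the drum (six-tooth ratchet wheel, 134 mm over the teeth, z 20 to 34 mm, under a plain drum 84 mm across with its flat top at z 52), the pawl, and a 36 mm round pillar at (-105, 0), top also at z 52
- drum (a joint): turn of the drum, rad, counter-clockwise from above; 0 is home, against a hard stop; starts at 1.15 to 1.55. With the pawl in it cannot go back towards home. A friction brake holds it where it is left; turning takes about 3 N at the crank knob. It must not run home faster than 2 rad/s (0.17 m/s at the knob); keep to half that or less
- crank_knob (a point): centre of the top, 110 mm above the bench, of the upright turned wooden knob (12 to 20 mm across, z 60 to 110 mm) on the drum's flat crank arm (18 mm wide, z 52 to 60), 85 mm from the drum's axis. Turns with the drum: at drum angle q it lies at 20 degrees + q counter-clockwise from the base frame's +x. Pushing it clockwise takes the drum home
- pawl (a joint): turn of the pawl, rad, clockwise from above: 0 = in, its tip between the ratchet teeth; clear of them from 0.25; 0.6 = fully off, at its stop. A toggle spring drives it to the nearer end (it snaps over at 0.3) and holds it there. Flicking it takes about 2 to 5 N at its post
- pawl_post (a point): centre of the top, 73 mm above the bench, of the upright steel post (12 mm across, z 31 to 73 mm) on the pawl's tail, 55 mm from the pivot. With the pawl in it is at about (-111, -101) mm in the base frame; flicking it off moves it some 33 mm, mostly to +y, along an arc about the pivot, to about (-114, -69)
- pawl_pivot (a point): axis of the pawl's pivot, at (-60, -80) mm in the base frame, 27 mm above the bench; fixed
- base_pin (a point): foot of the upright steel locating pin on the pillar's top, at (-105, 0) mm in the base frame, 52 mm above the bench. The pin is 10 mm in diameter, 18 mm tall, tapering over its upper 9 mm to a 3 mm tip
- drum_pin (a point): foot of the second, equal locating pin, on the drum's top 30 mm from its axis, 52 mm above the bench; moves with the drum. With the drum home it is at (-30, 0) in the base frame, 75 mm from the base pin
- lock_seat (a point): midpoint between the feet of the two pins when the drum is home, at (-67.5, 0) mm in the base frame, 52 mm above the bench; its x axis runs along the line of the pins. A seated locking plate has its origin here; fixed
- lock_plate: the loose steel locking plate, 0.2 to 0.42 kg: 110 x 40 x 10 mm (x, y, z) with two 13 mm through holes at x = -37.5 and +37.5 mm, and an upright grip block in the middle of its top, 40 mm along x, 14 mm thick (y), reaching from 10 to 44 mm above the plate's underside. Origin: centre of its underside. It starts flat on the bench, either way round is right (the two ends are alike)
- queen: turned wooden chess queen, 38 mm base, 90 mm tall, upright; bystander. Origin: centre of its underside
- finial: pale turned wooden finial, 32 mm base, 68 mm tall, upright; bystander. Origin: centre of its underside
- oil_cup: bronze oil cup, 44 mm in diameter, 58 mm tall, upright; bystander. Origin: centre of its underside. It and the locking plate take either of two places, left or right of the drum
- dial_indicator: steel dial indicator lying on its back, 56 mm in diameter, 19 mm high, its stem reaching 73 mm along +x; bystander. Origin: centre of its underside
- motor_housing: fixed grey motor housing of the lathe, 80 x 120 x 85 mm (x, y, z), with a small chrome toggle switch on top reaching to 101 mm; only an obstacle, beyond and right of the drum. Origin: centre of its underside

How it is judged:
By the outcome, as a careful person would: the job done as asked, in the order asked, and still so for the second after the job is handed in, with the robot touching nothing.
It also fails if it takes over 69 s, if anything falls off the work surface, if the arm or the gripper's body presses on something with over 40 N, if the wrist force passes 120 N, or if a joint passes its speed limit or range.

## Working session

There is one attempt and no reset: what is moved stays moved. The work goes in short steps, Python scripts to look and compute and a shell command to move; the robot and the scene stay as the last step left them, time stands still between calls to the robot, and variables do not carry over. Pictures are saved under pics/ and viewed, at most 10 in all, crops included, and the job is handed in when it is done.

```bash
mkdir -p pics
cat > h.py <<'E'
import numpy as np, cv2
from bench import ctrl
def snap(n,f):
    d=ctrl.grab_frame(n); cv2.imwrite(f'pics/{f}.png',d['frame']); np.savez(f'pics/{f}.npz',m=d['mtx'],p=d['pose']); return d
def ray(f,u,v,z):
    d=np.load(f'pics/{f}.npz'); m,p=d['m'],d['p']
    q=np.linalg.solve(m,[u,v,1.]); r=p[:3,:3]@(q*[1,-1,-1]); o=p[:3,3]
    return o+r*(z-o[2])/r[2]
def proj(f,X):
    d=np.load(f'pics/{f}.npz'); m,p=d['m'],d['p']
    c=p[:3,:3].T@(np.array(X)-p[:3,3]); q=m@(c*[1,-1,-1]); return q[:2]/q[2]
E
python3 - <<'E'
from h import *
for n in('scene','top'):
    d=snap(n,n+'0'); print(d['mtx'],d['pose'].round(3),[k for k in d])
print(ctrl.read_state(),ctrl.grip_depth)
E
```

```text
[[406.86015933   0.         287.15592356]
 [  0.         406.86015933 210.89031493]
 [  0.           0.           1.        ]] [[-7.320000e-01 -3.990000e-01  5.520000e-01  1.213558e+03]
 [ 6.810000e-01 -4.240000e-01  5.970000e-01  5.915270e+02]
 [-4.000000e-03  8.130000e-01  5.820000e-01  6.934150e+02]
 [ 0.000000e+00  0.000000e+00  0.000000e+00  1.000000e+00]] ['frame', 'mtx', 'pose']
[[414.10724708   0.         281.53002201]
 [  0.         414.10724708 215.26452085]
 [  0.           0.           1.        ]] [[-2.700000e-02  9.910000e-01 -1.310000e-01  4.844580e+02]
 [-1.000000e+00 -2.600000e-02  8.000000e-03 -7.080000e+00]
 [ 5.000000e-03  1.310000e-01  9.910000e-01  1.091498e+03]
 [ 0.000000e+00  0.000000e+00  0.000000e+00  1.000000e+00]] ['frame', 'mtx', 'pose']
{'t': 0.1, 'joint_pos': array([-1.17799741,  0.46829226, -0.01162089,  1.60351983,  0.00600672,
        1.07139458, -0.05630586]), 'joint_velocities': array([ 0.00138086, -0.00037982, -0.00117916, -0.00191219, -0.00177507,
        0.0005489 , -0.00031795]), 'effort': array([ 1.37602452e-03, -5.21645951e+01, -1.22686650e-02, -2.44367516e+01,
       -5.67639177e-02,  1.40732373e-02,  5.29268823e-05]), 'eef_pos': array([274.22072112, 588.75048766, 213.73841262]), 'tool_rot': array([ 2.16204076e-01,  9.76347875e-01, -7.81235620e-04, -1.15514068e-04]), 'force': array([-0.50099349,  0.31887688, -0.47117425]), 'ft_torque': array([-0.04532237, -0.01012247, -0.01888419]), 'finger_force': 0.0, 'gripper_width': 91.98842014035166} 18.700000000000003
```

View pics/top0.png

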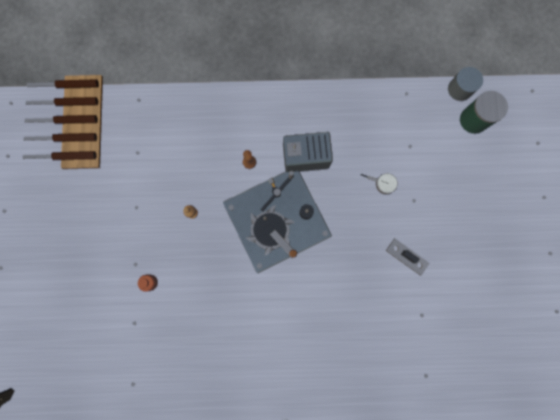

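View pics/scene0.png

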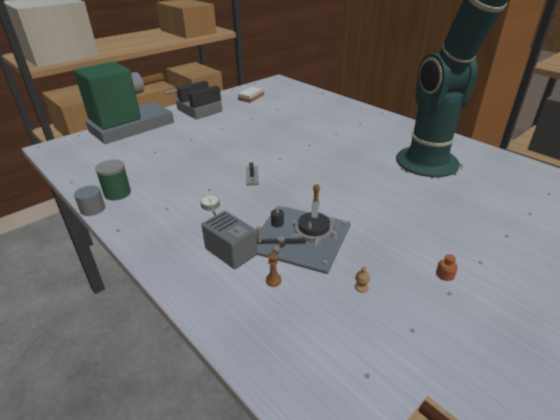

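Run:
```python
from h import *
a=cv2.imread('pics/top0.png');s=cv2.imread('pics/scene0.png')
A=cv2.resize(a[160:280,215:340],None,fx=5,fy=5,interpolation=cv2.INTER_CUBIC)[:600,:625]
B=cv2.resize(a[225:285,375:410+25],None,fx=2.8,fy=2.8,interpolation=cv2.INTER_CUBIC)
o=np.zeros((600,800,3),np.uint8);o[:,:625]=A;o[:168,630:798]=B[:168,:168]
cv2.imwrite('pics/crop1.png',o)
cv2.imwrite('pics/crop2.png',cv2.resize(s[155:275,195:355],None,fx=5,fy=5,interpolation=cv2.INTER_CUBIC))
```

```text
(no output)
```

View pics/crop1.png

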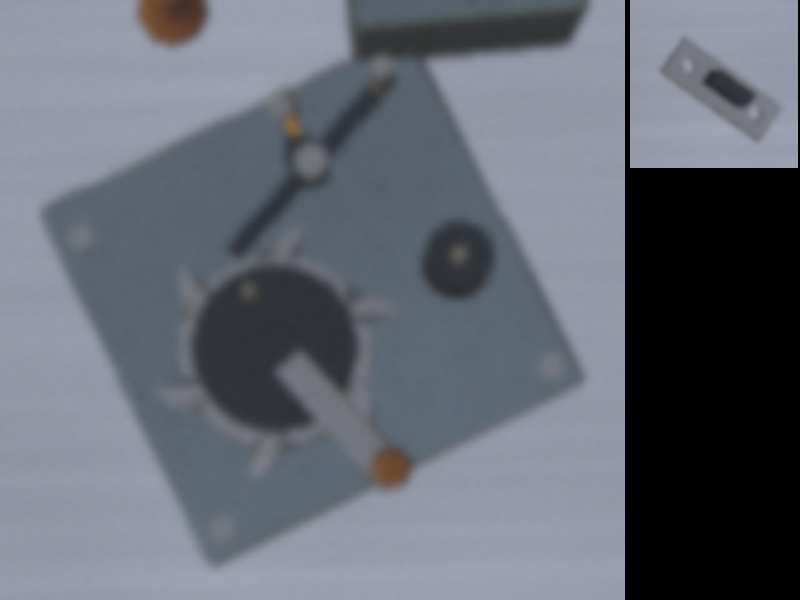

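View pics/crop2.png

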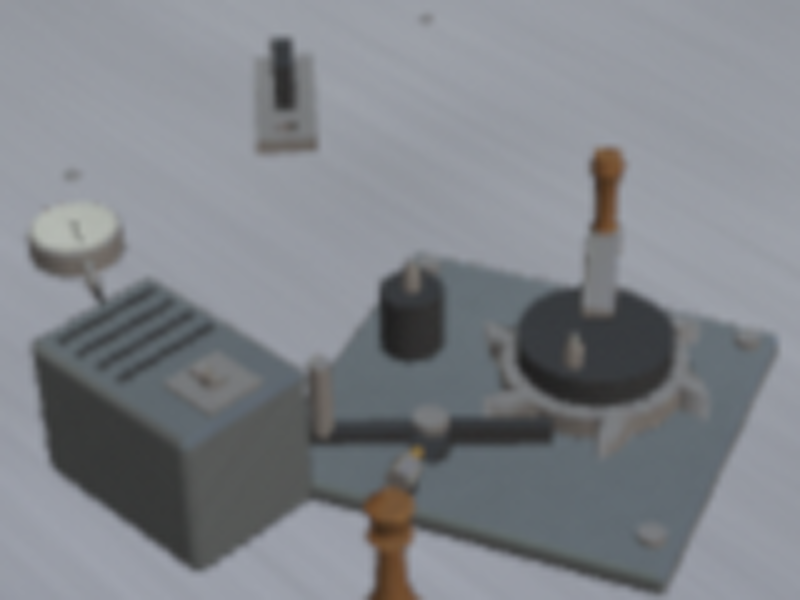

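```bash
cat > fit.py <<'E'
from h import *
from scipy.optimize import least_squares
def R(a): return np.array([[np.cos(a),-np.sin(a)],[np.sin(a),np.cos(a)]])
T=lambda u,v:((u+.5)/5-.5+215,(v+.5)/5-.5+160)
S=lambda u,v:((u+.5)/5-.5+195,(v+.5)/5-.5+155)
def model(q): 
    k=85*np.array([np.cos(q+np.radians(20)),np.sin(q+np.radians(20))]); d=30*np.array([np.cos(np.pi+q),np.sin(np.pi+q)])
    return dict(c1=(80,-125,14),c2=(80,85,14),c3=(-140,85,14),knob=(*k,110),post=(-111,-101,73),bp=(-105,0,68),dp=(*d,68),dc=(0,0,52))
ot=dict(c1=T(42,210),c2=T(213,567),c3=T(583,380),knob=T(391,466),post=T(381,63),bp=T(459,254),dp=T(249,290),dc=T(274,348))
os_=dict(c1=S(665,592),c2=S(777,338),knob=S(608,153),post=S(320,358),bp=S(414,262),dp=S(575,337))
def W(p,P): return np.r_[R(p[2])@P[:2]+p[:2],P[2]]
def res(p):
    m=model(p[3]);r=[]
    for f,o,s in(('top0',ot,p[4:6]),('scene0',os_,p[6:8])):
        for k,uv in o.items(): r+=list(proj(f,W(p,np.array(m[k])))-uv-s)
    return np.r_[r,p[4:]*.5]
if __name__=='__main__':
    p0=np.r_[ray('top0',*ot['dc'],52)[:2],2.0,1.35,0,0,0,0]
    s=least_squares(res,p0,loss='soft_l1');p=s.x;print(p.round(3));print(res(p).reshape(-1,2).round(1).tolist())
    np.save('p.npy',p);m=model(p[3])
    for k,v in m.items(): print(k,W(p,np.array(v)).round(1))
    print('pivot',W(p,np.array([-60,-80,27])).round(1),'off',W(p,np.array([-114,-69,73])).round(1),'seat',W(p,np.array([-67.5,0,52])).round(1))
    k=model(0)['knob'];print('home knob',W(p,np.array(k)).round(1))
    for z,c in((10,[(686,37),(780,107),(762,142),(661,72)]),):
        q=np.array([ray('top0',(u-630+.5)/2.8-.5+375+p[4],(v+.5)/2.8-.5+225+p[5],z)[:2] for u,v in c]);q=np.array(q)
        d=q[1]-q[0]+q[2]-q[3];print('plate',q.mean(0),np.degrees(np.arctan2(d[1],d[0])),np.linalg.norm(q-np.roll(q,1,0),axis=1))
    qs=ray('scene0',195+285/5,155+50/5,44);print('grip top scene',qs)
    for n,u,v,z in(('queen',248,154,90),('queenbase',250,164,0),('dial',387,184,19),('dialstem',362,176,10),('finial',190,212,60),('oil',147,283,58)): print(n,ray('top0',u,v,z).round())
    for c in((285,138),(327,134),(332,160),(286,163)): print('housing',ray('top0',*c,85).round())
E
python3 fit.py
```

```text
[ 5.87267e+02  1.64280e+01  2.00200e+00  1.50900e+00 -1.45000e-01
  2.83000e-01 -1.73000e-01  4.49000e-01]
[[-1.5, -0.3], [-1.0, 0.5], [0.9, 0.3], [0.1, 0.1], [0.3, 0.7], [0.5, -0.6], [0.1, -0.3], [-0.1, -0.3], [0.1, -1.9], [1.0, -0.7], [-0.0, -0.1], [-0.3, 0.9], [-0.5, 0.5], [-0.1, 0.6], [-0.1, 0.1], [-0.1, 0.2]]
c1 [667.4 141.3  14. ]
c2 [476.6  53.6  14. ]
c3 [ 568.5 -146.3   14. ]
knob [523.3 -39.5 110. ]
post [725.4 -42.2  73. ]
bp [631.1 -79.   68. ]
dp [615.2  27.3  68. ]
dc [587.3  16.4  52. ]
pivot [685.   -4.7  27. ] off [697.6 -58.3  73. ] seat [615.5 -44.9  52. ]
home knob [527.5  76.9 110. ]
plate [ 509.7420567  -340.92949793] -127.8276819374601 [ 40.81903972 107.05977242  36.92876947 111.85499995]
grip top scene [ 505.57827107 -341.25257881   44.        ]
queen [773.  64.  90.]
queenbase [771.  65.   0.]
dial [ 702. -297.   19.]
dialstem [ 728. -234.   10.]
finial [635. 214.  60.]
oil [462. 320.  58.]
housing [813. -29.  85.]
housing [ 821. -136.   85.]
housing [ 753. -145.   85.]
housing [749. -30.  85.]
```

```bash
python3 -m creep '[{"x":451,"y":-631,"z":-40,"wz":0.436,"fingers":0.5},{"x":451,"y":-631,"z":-40,"wz":0.436,"fingers":0.5},{"x":451,"y":-631,"z":-40,"wz":0.436,"fingers":0.5},{"x":451,"y":-631,"z":-40,"wz":0.436,"fingers":0.5},{"x":451,"y":-631,"z":-40,"wz":0.436,"fingers":0.5},{"x":451,"y":-631,"z":-40,"wz":0.436,"fingers":0.5},{"x":451,"y":-631,"z":-40,"wz":0.436,"fingers":0.5},{"x":451,"y":-631,"z":-40,"wz":0.436,"fingers":0.5},{"x":451,"y":-631,"z":-40,"wz":0.436,"fingers":0.5},{"x":451,"y":-631,"z":-40,"wz":0.436,"fingers":0.5},{"x":451,"y":-631,"z":-40,"wz":0.436,"fingers":0.5},{"x":451,"y":-631,"z":-40,"wz":0.436,"fingers":0.5},{"x":451,"y":-631,"z":-40,"wz":0.436,"fingers":0.5},{"x":451,"y":-631,"z":-40,"wz":0.436,"fingers":0.5},{"x":451,"y":-631,"z":-40,"wz":0.436,"fingers":0.5},{"x":451,"y":-631,"z":-40,"wz":0.436,"fingers":0.5},{"x":451,"y":-631,"z":-40,"wz":0.436,"fingers":0.5},{"x":451,"y":-631,"z":-40,"wz":0.436,"fingers":0.5},{"x":451,"y":-631,"z":-40,"wz":0.436,"fingers":0.5},{"x":451,"y":-631,"z":-40,"wz":0.436,"fingers":0.5}]'
```

```text
invalid input
```

```bash
python3 -m creep '[{"wx":0.0,"wy":0.0,"wz":0.1,"x":20.0,"y":-30.0,"z":0.0,"fingers":0.5}]'; python3 -m creep -h | head -20
```

```text
t: 0.18
eef_pos: [288.2, 564.1, 213.7]
tool_rot: [0.162, 0.987, 0.001, -0.002]
force: [-0.7, 1.0, -0.6]
gripper_width: 87.1
finger_force: 0.0invalid input: not JSON, or not a number
```

```bash
python3 -m creep '[{"wx":0,"wy":0,"wz":0.336,"x":431,"y":-601,"z":-40,"fingers":0.5},{"wx":0,"wy":0,"wz":0.336,"x":431,"y":-601,"z":-40,"fingers":0.5},{"wx":0,"wy":0,"wz":0.336,"x":431,"y":-601,"z":-40,"fingers":0.5},{"wx":0,"wy":0,"wz":0.336,"x":431,"y":-601,"z":-40,"fingers":0.5},{"wx":0,"wy":0,"wz":0.336,"x":431,"y":-601,"z":-40,"fingers":0.5},{"wx":0,"wy":0,"wz":0.336,"x":431,"y":-601,"z":-40,"fingers":0.5},{"wx":0,"wy":0,"wz":0.336,"x":431,"y":-601,"z":-40,"fingers":0.5},{"wx":0,"wy":0,"wz":0.336,"x":431,"y":-601,"z":-40,"fingers":0.5},{"wx":0,"wy":0,"wz":0.336,"x":431,"y":-601,"z":-40,"fingers":0.5},{"wx":0,"wy":0,"wz":0.336,"x":431,"y":-601,"z":-40,"fingers":0.5},{"wx":0,"wy":0,"wz":0.336,"x":431,"y":-601,"z":-40,"fingers":0.5},{"wx":0,"wy":0,"wz":0.336,"x":431,"y":-601,"z":-40,"fingers":0.5},{"wx":0,"wy":0,"wz":0.336,"x":431,"y":-601,"z":-40,"fingers":0.5},{"wx":0,"wy":0,"wz":0.336,"x":431,"y":-601,"z":-40,"fingers":0.5},{"wx":0,"wy":0,"wz":0.336,"x":431,"y":-601,"z":-40,"fingers":0.5},{"wx":0,"wy":0,"wz":0.336,"x":431,"y":-601,"z":-40,"fingers":0.5},{"wx":0,"wy":0,"wz":0.336,"x":431,"y":-601,"z":-40,"fingers":0.5},{"wx":0,"wy":0,"wz":0.336,"x":431,"y":-601,"z":-40,"fingers":0.5},{"wx":0,"wy":0,"wz":0.336,"x":431,"y":-601,"z":-40,"fingers":0.5},{"wx":0,"wy":0,"wz":0.336,"x":431,"y":-601,"z":-40,"fingers":0.5}]'
python3 - <<'E'
from h import *
snap('wrist','w1');s=ctrl.read_state();print(s['eef_pos'],s['joint_pos'].round(2),np.degrees(2*np.arctan2(s['tool_rot'][1],s['tool_rot'][0]))-90)
for n,P in dict(post=(725.4,-42.2,73),pivot=(685,-4.7,40),bp=(631,-79,70),tcp=s['eef_pos']).items(): print(n,proj('w1',P))
E
```

```text
t: 1.85
eef_pos: [725.2, -44.6, 173.1]
tool_rot: [0.002, 1.0, -0.0, -0.001]
force: [-0.7, 0.8, -0.2]
gripper_width: 46.2
finger_force: 0.0
[724.88103768 -41.81242983 173.51166004] [-0.07  0.63  0.12  1.43 -0.08  1.08  1.64] 89.95139944506693
post [278.97449452 206.12289078]
pivot [320.53057725 152.60370146]
bp [230.92512452  87.05913228]
tcp [280.56359443 255.76313346]
```

View pics/w1.png

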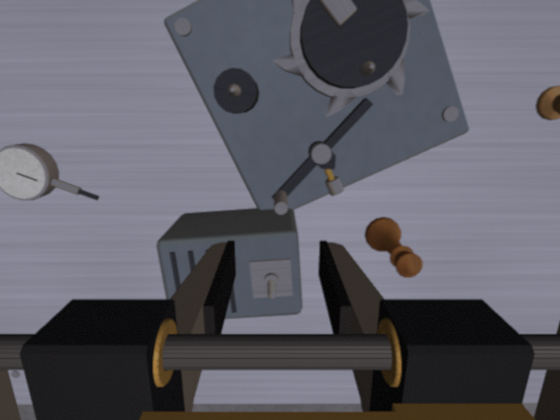

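```bash
python3 -m creep '[{"wx":0,"wy":0,"wz":0,"x":0,"y":0,"z":-30,"fingers":0.5},{"wx":0,"wy":0,"wz":0,"x":0,"y":0,"z":-60,"fingers":0.5},{"wx":0,"wy":0,"wz":0,"x":0,"y":0,"z":-80,"fingers":0.5},{"wx":0,"wy":0,"wz":0,"x":0,"y":0,"z":-95,"fingers":0.5},{"wx":0,"wy":0,"wz":0,"x":0,"y":0,"z":-110,"fingers":0.5},{"wx":0,"wy":0,"wz":0,"x":0,"y":0,"z":-120,"fingers":0.5},{"wx":0,"wy":0,"wz":0,"x":0,"y":0,"z":-125,"fingers":0.4},{"wx":0,"wy":0,"wz":0,"x":0,"y":0,"z":-125,"fingers":0.3},{"wx":0,"wy":0,"wz":0,"x":0,"y":0,"z":-125,"fingers":0.2},{"wx":0,"wy":0,"wz":0,"x":0,"y":0,"z":-125,"fingers":0.15},{"wx":0,"wy":0,"wz":0,"x":0,"y":0,"z":-125,"fingers":0.1},{"wx":0,"wy":0,"wz":0,"x":0,"y":0,"z":-125,"fingers":0.05},{"wx":0,"wy":0,"wz":0,"x":0,"y":0,"z":-125,"fingers":0},{"wx":0,"wy":0,"wz":0,"x":0,"y":0,"z":-125,"fingers":0}]'
```

```text
t: 3.07
eef_pos: [726.2, -42.1, 50.7]
tool_rot: [0.0, 1.0, -0.0, 0.001]
force: [0.9, -0.5, 4.0]
gripper_width: 11.2
finger_force: 30.0
```

```bash
python3 -m creep '[{"wx":0,"wy":0,"wz":0,"x":-3,"y":-3,"z":0,"fingers":0},{"wx":0,"wy":0,"wz":0,"x":-6,"y":-5.6,"z":0,"fingers":0},{"wx":0,"wy":0,"wz":0,"x":-9.5,"y":-8,"z":0,"fingers":0},{"wx":0,"wy":0,"wz":0,"x":-13,"y":-10.2,"z":0,"fingers":0},{"wx":0,"wy":0,"wz":0,"x":-16.5,"y":-12,"z":0,"fingers":0},{"wx":0,"wy":0,"wz":0,"x":-20,"y":-13.7,"z":0,"fingers":0},{"wx":0,"wy":0,"wz":0,"x":-24,"y":-15,"z":0,"fingers":0},{"wx":0,"wy":0,"wz":0,"x":-27,"y":-15.8,"z":0,"fingers":0},{"wx":0,"wy":0,"wz":0,"x":-27,"y":-15.8,"z":0,"fingers":0},{"wx":0,"wy":0,"wz":0,"x":-27,"y":-15.8,"z":0,"fingers":0}]'
```

```text
t: 3.9
eef_pos: [698.4, -57.8, 50.6]
tool_rot: [0.0, 1.0, 0.0, 0.0]
force: [0.7, -0.1, 7.6]
gripper_width: 11.0
finger_force: 30.0
```

```bash
python3 -m creep '[{"wx":0,"wy":0,"wz":0,"x":0,"y":0,"z":0,"fingers":0.4},{"wx":0,"wy":0,"wz":0,"x":0,"y":0,"z":0,"fingers":0.4},{"wx":0,"wy":0,"wz":0,"x":0,"y":0,"z":0,"fingers":0.4},{"wx":0,"wy":0,"wz":0,"x":0,"y":0,"z":30,"fingers":0.4},{"wx":0,"wy":0,"wz":0,"x":0,"y":0,"z":65,"fingers":0.4},{"wx":0,"wy":0,"wz":0,"x":0,"y":0,"z":100,"fingers":0.4},{"wx":0,"wy":0,"wz":0,"x":0,"y":0,"z":126,"fingers":0.4},{"wx":0,"wy":0,"wz":0.716,"x":-175,"y":18,"z":126,"fingers":0.4},{"wx":0,"wy":0,"wz":0.716,"x":-175,"y":18,"z":126,"fingers":0.4},{"wx":0,"wy":0,"wz":0.716,"x":-175,"y":18,"z":126,"fingers":0.4},{"wx":0,"wy":0,"wz":0.716,"x":-175,"y":18,"z":126,"fingers":0.4},{"wx":0,"wy":0,"wz":0.716,"x":-175,"y":18,"z":126,"fingers":0.4},{"wx":0,"wy":0,"wz":0.716,"x":-175,"y":18,"z":126,"fingers":0.4},{"wx":0,"wy":0,"wz":0.716,"x":-175,"y":18,"z":126,"fingers":0.4},{"wx":0,"wy":0,"wz":0.716,"x":-175,"y":18,"z":126,"fingers":0.4},{"wx":0,"wy":0,"wz":0.716,"x":-175,"y":18,"z":126,"fingers":0.4}]'
python3 - <<'E'
from h import *
w=snap('wrist','w2')['frame'];t=snap('top','t2')['frame'];s=ctrl.read_state();print(s['eef_pos'],s['joint_pos'].round(2))
for n,P in dict(knob=(523.3,-39.5,110),bp=(631,-79,70),dc=(587.3,16.4,52)).items(): print(n,proj('w2',P))
o=np.zeros((420,800,3),np.uint8);o[:,:500]=w[:,30:530];o[:375,500:]=cv2.resize(t[150:225,240:300],None,fx=5,fy=5);cv2.imwrite('pics/c3.png',o)
E
```

```text
t: 5.23
eef_pos: [523.5, -39.9, 175.3]
tool_rot: [-0.349, 0.937, 0.0, -0.0]
force: [-0.2, 0.5, 0.3]
gripper_width: 36.5
finger_force: 0.0
[523.60549802 -39.64984616 175.18374826] [ 0.04  0.31 -0.04  1.94  0.02  0.89  2.28]
knob [276.9957081  218.67701339]
bp [165.01770407 263.48242965]
dc [277.2520261  283.07268588]
```

View pics/c3.png

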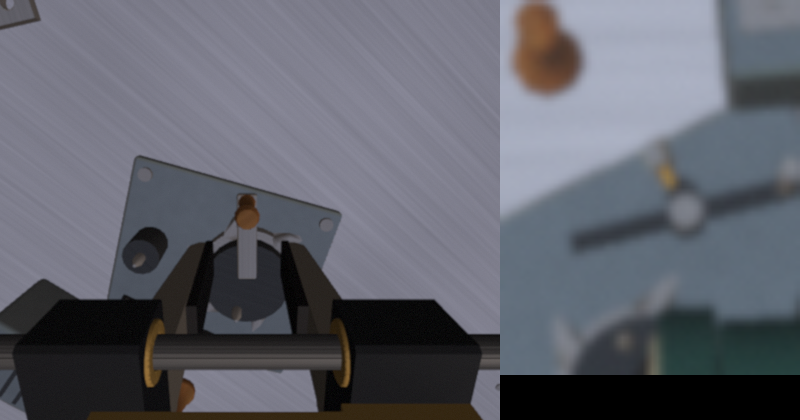

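```bash
python3 -m creep '[{"wx":0,"wy":0,"wz":0,"x":0,"y":0,"z":-35,"fingers":0.4},{"wx":0,"wy":0,"wz":0,"x":0,"y":0,"z":-60,"fingers":0.4},{"wx":0,"wy":0,"wz":0,"x":0,"y":0,"z":-80,"fingers":0.4},{"wx":0,"wy":0,"wz":0,"x":0,"y":0,"z":-98,"fingers":0.4},{"wx":0,"wy":0,"wz":0,"x":0,"y":0,"z":-98,"fingers":0.3},{"wx":0,"wy":0,"wz":0,"x":0,"y":0,"z":-98,"fingers":0.3},{"wx":0,"wy":0,"wz":0,"x":0,"y":0,"z":-98,"fingers":0.3}]'
python3 - <<'E'
import numpy as np
for a0 in(220.9,176.9):
  for f in range(4,49,4):
    a=np.radians([a0,a0-f]);d=85*np.array([np.cos(a[1])-np.cos(a[0]),np.sin(a[1])-np.sin(a[0])]);print(f,np.radians(-f).round(3),d.round(1))
E
```

```text
t: 5.92
eef_pos: [524.2, -39.6, 78.3]
tool_rot: [-0.35, 0.937, -0.0, 0.0]
force: [-0.2, 1.2, 0.4]
gripper_width: 27.3
finger_force: 0.0
4 -0.07 [-3.7  4.6]
8 -0.14 [-7.1  9.5]
12 -0.209 [-10.2  14.6]
16 -0.279 [-12.9  19.9]
20 -0.349 [-15.2  25.3]
24 -0.419 [-17.1  30.9]
28 -0.489 [-18.6  36.7]
32 -0.559 [-19.7  42.5]
36 -0.628 [-20.4  48.4]
40 -0.698 [-20.7  54.3]
44 -0.768 [-20.6  60.2]
48 -0.838 [-20.1  66.2]
4 -0.07 [0.5 5.9]
8 -0.14 [ 1.5 11.8]
12 -0.209 [ 2.8 17.5]
16 -0.279 [ 4.6 23.2]
20 -0.349 [ 6.7 28.8]
24 -0.419 [ 9.2 34.1]
28 -0.489 [12.1 39.3]
32 -0.559 [15.3 44.3]
36 -0.628 [18.9 49. ]
40 -0.698 [22.8 53.5]
44 -0.768 [27.  57.7]
48 -0.838 [31.5 61.6]
```

```bash
python3 -m creep '[{"wx":0,"wy":0,"wz":-0.035,"x":-1.9,"y":2.3,"z":0,"fingers":0.3},{"wx":0,"wy":0,"wz":-0.07,"x":-3.7,"y":4.6,"z":0,"fingers":0.3},{"wx":0,"wy":0,"wz":-0.105,"x":-5.5,"y":7,"z":0,"fingers":0.3},{"wx":0,"wy":0,"wz":-0.14,"x":-7.1,"y":9.5,"z":0,"fingers":0.3},{"wx":0,"wy":0,"wz":-0.175,"x":-8.7,"y":12,"z":0,"fingers":0.3},{"wx":0,"wy":0,"wz":-0.209,"x":-10.2,"y":14.6,"z":0,"fingers":0.3},{"wx":0,"wy":0,"wz":-0.244,"x":-11.6,"y":17.2,"z":0,"fingers":0.3},{"wx":0,"wy":0,"wz":-0.279,"x":-12.9,"y":19.9,"z":0,"fingers":0.3},{"wx":0,"wy":0,"wz":-0.314,"x":-14.1,"y":22.6,"z":0,"fingers":0.3},{"wx":0,"wy":0,"wz":-0.349,"x":-15.2,"y":25.3,"z":0,"fingers":0.3},{"wx":0,"wy":0,"wz":-0.384,"x":-16.2,"y":28.1,"z":0,"fingers":0.3},{"wx":0,"wy":0,"wz":-0.419,"x":-17.1,"y":30.9,"z":0,"fingers":0.3},{"wx":0,"wy":0,"wz":-0.454,"x":-17.9,"y":33.8,"z":0,"fingers":0.3},{"wx":0,"wy":0,"wz":-0.489,"x":-18.6,"y":36.7,"z":0,"fingers":0.3},{"wx":0,"wy":0,"wz":-0.524,"x":-19.2,"y":39.6,"z":0,"fingers":0.3},{"wx":0,"wy":0,"wz":-0.559,"x":-19.7,"y":42.5,"z":0,"fingers":0.3},{"wx":0,"wy":0,"wz":-0.594,"x":-20.1,"y":45.4,"z":0,"fingers":0.3},{"wx":0,"wy":0,"wz":-0.628,"x":-20.4,"y":48.4,"z":0,"fingers":0.3},{"wx":0,"wy":0,"wz":-0.663,"x":-20.6,"y":51.3,"z":0,"fingers":0.3},{"wx":0,"wy":0,"wz":-0.698,"x":-20.7,"y":54.3,"z":0,"fingers":0.3}]'
python3 - <<'E'
import numpy as np
a0=180.9
for f in range(2,53,2):
    a=np.radians([a0,a0-f]);d=85*np.array([np.cos(a[1])-np.cos(a[0]),np.sin(a[1])-np.sin(a[0])]);print(f,np.radians(-f).round(3),d.round(1))
E
```

```text
t: 7.58
eef_pos: [503.9, 13.9, 79.2]
tool_rot: [-0.008, 1.0, -0.0, 0.001]
force: [-0.0, -3.1, -1.0]
gripper_width: 27.8
finger_force: 1.5
2 -0.035 [0. 3.]
4 -0.07 [0.1 5.9]
6 -0.105 [0.3 8.9]
8 -0.14 [ 0.6 11.8]
10 -0.175 [ 1.1 14.8]
12 -0.209 [ 1.6 17.7]
14 -0.244 [ 2.2 20.6]
16 -0.279 [ 2.9 23.5]
18 -0.314 [ 3.7 26.3]
20 -0.349 [ 4.7 29.1]
22 -0.384 [ 5.7 31.9]
24 -0.419 [ 6.8 34.7]
26 -0.454 [ 8.  37.4]
28 -0.489 [ 9.3 40.1]
30 -0.524 [10.7 42.7]
32 -0.559 [12.2 45.2]
34 -0.593 [13.8 47.8]
36 -0.628 [15.4 50.2]
38 -0.663 [17.2 52.6]
40 -0.698 [19.  54.9]
42 -0.733 [20.9 57.2]
44 -0.768 [22.9 59.4]
46 -0.803 [25.  61.5]
48 -0.838 [27.1 63.6]
50 -0.873 [29.3 65.6]
52 -0.908 [31.6 67.5]
```

Force −3.1 N: the knob is being pushed as expected. Continue another 40°.

```bash
python3 -m creep '[{"wx":0,"wy":0,"wz":-0.035,"x":0,"y":3,"z":0,"fingers":0.3},{"wx":0,"wy":0,"wz":-0.07,"x":0.1,"y":5.9,"z":0,"fingers":0.3},{"wx":0,"wy":0,"wz":-0.105,"x":0.3,"y":8.9,"z":0,"fingers":0.3},{"wx":0,"wy":0,"wz":-0.14,"x":0.6,"y":11.8,"z":0,"fingers":0.3},{"wx":0,"wy":0,"wz":-0.175,"x":1.1,"y":14.8,"z":0,"fingers":0.3},{"wx":0,"wy":0,"wz":-0.209,"x":1.6,"y":17.7,"z":0,"fingers":0.3},{"wx":0,"wy":0,"wz":-0.244,"x":2.2,"y":20.6,"z":0,"fingers":0.3},{"wx":0,"wy":0,"wz":-0.279,"x":2.9,"y":23.5,"z":0,"fingers":0.3},{"wx":0,"wy":0,"wz":-0.314,"x":3.7,"y":26.3,"z":0,"fingers":0.3},{"wx":0,"wy":0,"wz":-0.349,"x":4.7,"y":29.1,"z":0,"fingers":0.3},{"wx":0,"wy":0,"wz":-0.384,"x":5.7,"y":31.9,"z":0,"fingers":0.3},{"wx":0,"wy":0,"wz":-0.419,"x":6.8,"y":34.7,"z":0,"fingers":0.3},{"wx":0,"wy":0,"wz":-0.454,"x":8,"y":37.4,"z":0,"fingers":0.3},{"wx":0,"wy":0,"wz":-0.489,"x":9.3,"y":40.1,"z":0,"fingers":0.3},{"wx":0,"wy":0,"wz":-0.524,"x":10.7,"y":42.7,"z":0,"fingers":0.3},{"wx":0,"wy":0,"wz":-0.559,"x":12.2,"y":45.2,"z":0,"fingers":0.3},{"wx":0,"wy":0,"wz":-0.593,"x":13.8,"y":47.8,"z":0,"fingers":0.3},{"wx":0,"wy":0,"wz":-0.628,"x":15.4,"y":50.2,"z":0,"fingers":0.3},{"wx":0,"wy":0,"wz":-0.663,"x":17.2,"y":52.6,"z":0,"fingers":0.3},{"wx":0,"wy":0,"wz":-0.698,"x":19,"y":54.9,"z":0,"fingers":0.3}]'
python3 - <<'E'
import numpy as np
a0=140.9
for f in range(1,15):
    a=np.radians([a0,a0-f]);d=85*np.array([np.cos(a[1])-np.cos(a[0]),np.sin(a[1])-np.sin(a[0])]);print(f,np.radians(-f).round(3),d.round(1))
E
```

```text
t: 9.25
eef_pos: [522.5, 69.0, 79.1]
tool_rot: [0.335, 0.942, 0.0, 0.001]
force: [-1.5, -3.2, 1.2]
gripper_width: 27.8
finger_force: 1.4
1 -0.017 [0.9 1.1]
2 -0.035 [1.9 2.3]
3 -0.052 [2.9 3.4]
4 -0.07 [3.9 4.5]
5 -0.087 [4.9 5.5]
6 -0.105 [6.  6.6]
7 -0.122 [7.  7.6]
8 -0.14 [8.1 8.7]
9 -0.157 [9.2 9.7]
10 -0.175 [10.3 10.6]
11 -0.192 [11.4 11.6]
12 -0.209 [12.6 12.5]
13 -0.227 [13.7 13.5]
14 -0.244 [14.9 14.4]
```

```bash
python3 -m creep '[{"wx":0,"wy":0,"wz":-0.017,"x":0.9,"y":1.1,"z":0,"fingers":0.3},{"wx":0,"wy":0,"wz":-0.035,"x":1.9,"y":2.3,"z":0,"fingers":0.3},{"wx":0,"wy":0,"wz":-0.052,"x":2.9,"y":3.4,"z":0,"fingers":0.3},{"wx":0,"wy":0,"wz":-0.07,"x":3.9,"y":4.5,"z":0,"fingers":0.3},{"wx":0,"wy":0,"wz":-0.087,"x":4.9,"y":5.5,"z":0,"fingers":0.3},{"wx":0,"wy":0,"wz":-0.105,"x":6,"y":6.6,"z":0,"fingers":0.3},{"wx":0,"wy":0,"wz":-0.122,"x":7,"y":7.6,"z":0,"fingers":0.3},{"wx":0,"wy":0,"wz":-0.14,"x":8.1,"y":8.7,"z":0,"fingers":0.3},{"wx":0,"wy":0,"wz":-0.14,"x":8.1,"y":8.7,"z":0,"fingers":0.3}]'
```

```text
t: 10.0
eef_pos: [530.0, 78.7, 77.5]
tool_rot: [0.399, 0.917, 0.0, 0.0]
force: [-1.1, -2.0, 0.8]
gripper_width: 27.8
finger_force: 0.8
```

Not yet at the stop; continue slowly.

```bash
python3 -m creep '[{"wx":0,"wy":0,"wz":-0.017,"x":1.1,"y":1,"z":0,"fingers":0.3},{"wx":0,"wy":0,"wz":-0.035,"x":2.2,"y":2,"z":0,"fingers":0.3},{"wx":0,"wy":0,"wz":-0.052,"x":3.3,"y":2.9,"z":0,"fingers":0.3},{"wx":0,"wy":0,"wz":-0.052,"x":3.3,"y":2.9,"z":0,"fingers":0.3}]'
```

```text
t: 10.33
eef_pos: [531.6, 79.6, 77.3]
tool_rot: [0.423, 0.906, -0.002, -0.001]
force: [-4.0, -6.0, 5.7]
gripper_width: 27.5
finger_force: 3.8
```

```bash
python3 -m creep '[{"wx":0,"wy":0,"wz":-0.017,"x":1.2,"y":1,"z":0,"fingers":0.3},{"wx":0,"wy":0,"wz":-0.017,"x":1.2,"y":1,"z":0,"fingers":0.3},{"wx":0,"wy":0,"wz":-0.017,"x":1.2,"y":1,"z":0,"fingers":0.3}]'
```

```text
t: 10.58
eef_pos: [531.8, 79.5, 77.2]
tool_rot: [0.431, 0.902, -0.003, -0.002]
force: [-7.1, -8.3, 7.0]
gripper_width: 27.3
finger_force: 5.4
```

```bash
python3 -m creep '[{"wx":0,"wy":0,"wz":0,"x":-3,"y":-2.5,"z":0,"fingers":0.3},{"wx":0,"wy":0,"wz":0,"x":-5,"y":-5,"z":0,"fingers":0.33},{"wx":0,"wy":0,"wz":0,"x":-5,"y":-5,"z":0,"fingers":0.38},{"wx":0,"wy":0,"wz":0,"x":-5,"y":-5,"z":0,"fingers":0.38},{"wx":0,"wy":0,"wz":0,"x":-5,"y":-5,"z":30,"fingers":0.4},{"wx":0,"wy":0,"wz":0,"x":-5,"y":-5,"z":65,"fingers":0.4},{"wx":0,"wy":0,"wz":0,"x":-5,"y":-5,"z":98,"fingers":0.4},{"wx":0,"wy":0,"wz":0,"x":-5,"y":-5,"z":98,"fingers":0.4}]'
python3 -m creep '[{"wx":0,"wy":0,"wz":-1.342,"x":-21,"y":-418,"z":0,"fingers":0.5},{"wx":0,"wy":0,"wz":-1.342,"x":-21,"y":-418,"z":0,"fingers":0.5},{"wx":0,"wy":0,"wz":-1.342,"x":-21,"y":-418,"z":0,"fingers":0.5},{"wx":0,"wy":0,"wz":-1.342,"x":-21,"y":-418,"z":0,"fingers":0.5},{"wx":0,"wy":0,"wz":-1.342,"x":-21,"y":-418,"z":0,"fingers":0.5},{"wx":0,"wy":0,"wz":-1.342,"x":-21,"y":-418,"z":0,"fingers":0.5},{"wx":0,"wy":0,"wz":-1.342,"x":-21,"y":-418,"z":0,"fingers":0.5},{"wx":0,"wy":0,"wz":-1.342,"x":-21,"y":-418,"z":0,"fingers":0.5},{"wx":0,"wy":0,"wz":-1.342,"x":-21,"y":-418,"z":0,"fingers":0.5},{"wx":0,"wy":0,"wz":-1.342,"x":-21,"y":-418,"z":0,"fingers":0.5},{"wx":0,"wy":0,"wz":-1.342,"x":-21,"y":-418,"z":0,"fingers":0.5},{"wx":0,"wy":0,"wz":-1.342,"x":-21,"y":-418,"z":0,"fingers":0.5},{"wx":0,"wy":0,"wz":-1.342,"x":-21,"y":-418,"z":0,"fingers":0.5},{"wx":0,"wy":0,"wz":-1.342,"x":-21,"y":-418,"z":0,"fingers":0.5},{"wx":0,"wy":0,"wz":-1.342,"x":-21,"y":-418,"z":0,"fingers":0.5}]'
python3 - <<'E'
from h import *
w=snap('wrist','w3')['frame'];t=snap('top','t3')['frame'];s=ctrl.read_state();print(s['eef_pos'],s['joint_pos'].round(2))
o=np.zeros((600,800,3),np.uint8);o[:375,:500]=cv2.resize(w[150:300,180:380],None,fx=2.5,fy=2.5);o[:,500:]=cv2.resize(t[160:280,240:300],None,fx=5,fy=5);cv2.imwrite('pics/c4.png',o)
E
```

```text
t: 11.25
eef_pos: [533.7, 78.5, 181.7]
tool_rot: [0.43, 0.903, 0.004, 0.004]
force: [0.5, -0.6, 0.0]
gripper_width: 37.0
finger_force: 0.0
t: 12.5
eef_pos: [509.3, -338.6, 175.4]
tool_rot: [0.897, 0.442, 0.0, -0.001]
force: [0.5, -1.0, 0.4]
gripper_width: 46.1
finger_force: 0.0
[ 509.10156134 -339.13878583  175.62837306] [-0.03  0.53  0.77  1.78 -0.43  1.01  0.25]
```

View pics/c4.png

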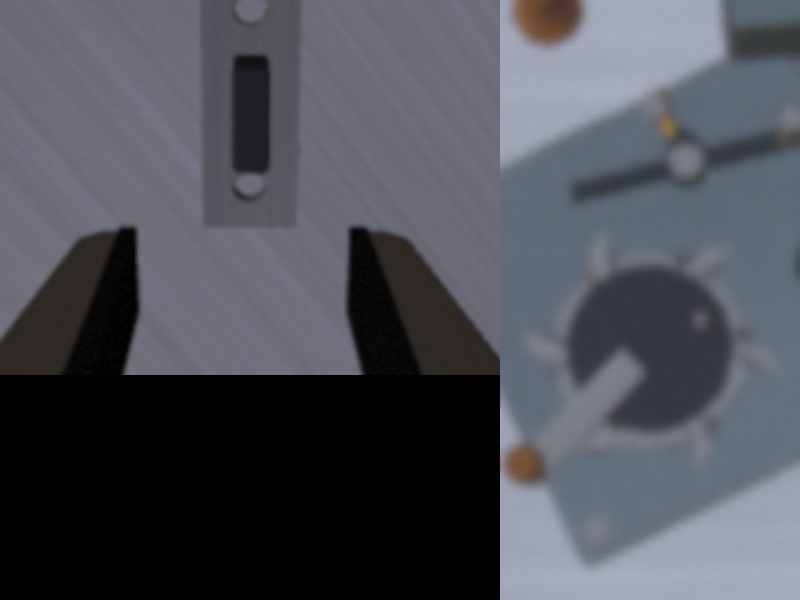

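Run:
```python
from h import *
from fit import *
c=lambda u,v:((u+.5)/2.5-.5+180,(v+.5)/2.5-.5+150)
for n,uv,z in (('endL',(203,227),10),('endR',(297,227),10),('h1',(250,9),10),('h2',(250,185),10),('L0',(202,5),10),('R0',(302,5),10),('bTL',(233,57),44),('bTR',(270,57),44),('bBL',(234,172),44),('bBR',(269,172),44),('tR',(269,70),44)): print(n,ray('w3',*c(*uv),z).round(1))
s=ctrl.read_state()
d=np.load('pics/w3.npz');print(d['p'].round(2))
# q from drum pin / knob in t3
p=np.load('p.npy');T3=lambda u,v:((u-500+.5)/5-.5+240,(v+.5)/5-.5+160)
for n,(u,v),z,r in(('dp',(701,319),68,np.pi),('knob',(525,464),110,np.radians(20))):
    X=ray('t3',*(np.array(T3(u,v))+p[4:6]),z)[:2]-p[:2]; print(n,np.linalg.norm(X),(np.arctan2(X[1],X[0])-p[2]-r+np.pi)%(2*np.pi)-np.pi)
```

```text
endL [ 462.1 -372.7   10. ]
endR [ 494.  -397.2   10. ]
h1 [ 534.4 -311.1   10. ]
h2 [ 489.6 -369.9   10. ]
L0 [ 520.2 -298.3   10. ]
R0 [ 551.7 -322.4   10. ]
bTL [ 521.3 -317.6   44. ]
bTR [ 532.  -325.8   44. ]
bBL [ 494.8 -352.6   44. ]
bBR [ 505.3 -360.6   44. ]
tR [ 528.8 -329.4   44. ]
[[ 7.9000e-01  5.8000e-01  1.7000e-01  5.5759e+02]
 [-6.1000e-01  7.6000e-01  2.2000e-01 -2.7572e+02]
 [ 0.0000e+00 -2.8000e-01  9.6000e-01  3.4622e+02]
 [ 0.0000e+00  0.0000e+00  0.0000e+00  1.0000e+00]]
dp 29.271929292078642 -0.02402007276830176
knob 83.42113658040154 0.019469338137589887
```

```bash
python3 -m creep '[{"wx":0,"wy":0,"wz":0,"x":3.5,"y":0,"z":-35,"fingers":0.5},{"wx":0,"wy":0,"wz":0,"x":3.5,"y":0,"z":-70,"fingers":0.5},{"wx":0,"wy":0,"wz":0,"x":3.5,"y":0,"z":-100,"fingers":0.5},{"wx":0,"wy":0,"wz":0,"x":3.5,"y":0,"z":-125,"fingers":0.5},{"wx":0,"wy":0,"wz":0,"x":3.5,"y":0,"z":-145,"fingers":0.5},{"wx":0,"wy":0,"wz":0,"x":3.5,"y":0,"z":-155,"fingers":0.5},{"wx":0,"wy":0,"wz":0,"x":3.5,"y":0,"z":-159,"fingers":0.4},{"wx":0,"wy":0,"wz":0,"x":3.5,"y":0,"z":-159,"fingers":0.3},{"wx":0,"wy":0,"wz":0,"x":3.5,"y":0,"z":-159,"fingers":0.2},{"wx":0,"wy":0,"wz":0,"x":3.5,"y":0,"z":-159,"fingers":0.15},{"wx":0,"wy":0,"wz":0,"x":3.5,"y":0,"z":-159,"fingers":0.1},{"wx":0,"wy":0,"wz":0,"x":3.5,"y":0,"z":-159,"fingers":0},{"wx":0,"wy":0,"wz":0,"x":3.5,"y":0,"z":-159,"fingers":0},{"wx":0,"wy":0,"wz":0,"x":3.5,"y":0,"z":-159,"fingers":0}]'
```

```text
t: 13.77
eef_pos: [512.3, -340.9, 17.8]
tool_rot: [0.898, 0.44, 0.001, 0.0]
force: [-0.9, 1.2, 5.8]
gripper_width: 13.7
finger_force: 30.0
```

```bash
python3 -m creep '[{"wx":0,"wy":0,"wz":0,"x":0,"y":0,"z":10,"fingers":0},{"wx":0,"wy":0,"wz":0,"x":0,"y":0,"z":35,"fingers":0},{"wx":0,"wy":0,"wz":0,"x":0,"y":0,"z":65,"fingers":0},{"wx":0,"wy":0,"wz":0,"x":0,"y":0,"z":95,"fingers":0},{"wx":0,"wy":0,"wz":0,"x":0,"y":0,"z":120,"fingers":0},{"wx":0,"wy":0,"wz":0.11,"x":10,"y":30,"z":120,"fingers":0},{"wx":0,"wy":0,"wz":0.22,"x":21,"y":60,"z":120,"fingers":0},{"wx":0,"wy":0,"wz":0.33,"x":31,"y":90,"z":120,"fingers":0},{"wx":0,"wy":0,"wz":0.44,"x":42,"y":120,"z":120,"fingers":0},{"wx":0,"wy":0,"wz":0.55,"x":52,"y":150,"z":120,"fingers":0},{"wx":0,"wy":0,"wz":0.66,"x":63,"y":180,"z":120,"fingers":0},{"wx":0,"wy":0,"wz":0.77,"x":73,"y":210,"z":120,"fingers":0},{"wx":0,"wy":0,"wz":0.88,"x":84,"y":240,"z":120,"fingers":0},{"wx":0,"wy":0,"wz":0.99,"x":94,"y":270,"z":120,"fingers":0},{"wx":0,"wy":0,"wz":1.09,"x":103.7,"y":295.9,"z":120,"fingers":0},{"wx":0,"wy":0,"wz":1.09,"x":103.7,"y":295.9,"z":120,"fingers":0},{"wx":0,"wy":0,"wz":1.09,"x":103.7,"y":295.9,"z":120,"fingers":0},{"wx":0,"wy":0,"wz":1.09,"x":103.7,"y":295.9,"z":120,"fingers":0},{"wx":0,"wy":0,"wz":1.09,"x":103.7,"y":295.9,"z":120,"fingers":0}]'
python3 - <<'E'
from h import *
w=snap('wrist','w4')['frame'];s=ctrl.read_state();print(s['eef_pos'],s['tool_rot'],s['joint_pos'].round(2))
cv2.imwrite('pics/c5.png',cv2.resize(w[:300,130:430],None,fx=2,fy=2))
E
```

```text
t: 15.35
eef_pos: [614.9, -46.6, 136.7]
tool_rot: [0.541, 0.841, -0.001, 0.0]
force: [0.0, 0.2, -3.7]
gripper_width: 14.0
finger_force: 30.0
[615.01126502 -46.60386979 136.67340026] [ 5.41184590e-01  8.40903695e-01 -4.43314521e-04  1.35604889e-04] [-0.32  0.52  0.45  1.78 -0.28  0.91  0.69]
```

View pics/c5.png

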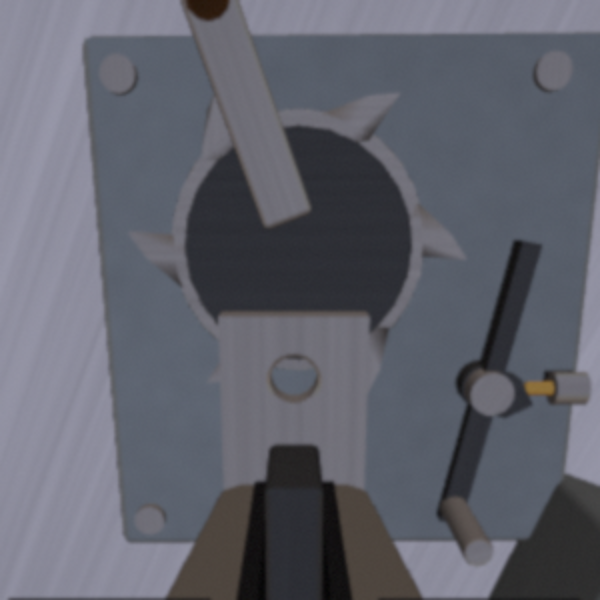

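Run:
```python
from h import *
from fit import W,R,least_squares
U=lambda u,v:((u+.5)/2-.5+130,(v+.5)/2-.5)
m=dict(dc=(0,0,52),c2=(80,85,14),c3=(-140,85,14),post=(-114,-69,73))
o=dict(dc=U(299.5,241),c2=U(83,36),c3=U(126,542),post=U(478,551))
print('world dc',ray('w4',*o['dc'],52), 'drumL/R',ray('w4',*U(185,241),52),ray('w4',*U(414,241),52))
f=lambda p:np.concatenate([proj('w4',W(p,np.array(m[k])))-o[k] for k in m])
s=least_squares(f,[587,16,2.0],loss='soft_l1',f_scale=.7);p=s.x;print(p,np.degrees(p[2]),f(p).round(1));p0=np.load('p.npy')
print('seat wrist',W(p,np.array([-67.5,0,52])),'seat fit',W(p0,np.array([-67.5,0,52])))
h=ray('w4',*U(295,378.5),129.5);eL=ray('w4',*U(219,313),129.5);eR=ray('w4',*U(369,313),129.5)
hd=W(p,np.array([-30,0,52]));hd0=W(p0,np.array([-30,0,52]))
d=eR-eL;print('hole',h,'target',hd,hd0,'width',np.linalg.norm(d),'ang',np.degrees(np.arctan2(d[1],d[0]))+90)
e=(eL+eR)/2;a=np.radians(114.7);x=np.array([np.cos(a),np.sin(a)]);print('ctr by hole',h[:2]-37.5*x,h[:2]+37.5*x,'by end',e[:2]-55*x,e[:2]+55*x,ctrl.read_state()['eef_pos'])
```

```text
world dc [588.19526145  18.81354735  52.        ] drumL/R [549.92841019   1.34098073  52.        ] [626.45561272  36.28314608  52.        ]
[589.12065247  17.74320814   2.00391223] 114.81571315670095 [ 0.5  1.9 -1.1 -2.9 -1.2  0.3  1.4 -0. ]
seat wrist [617.45047141 -43.52400462  52.        ] seat fit [615.46130541 -44.90144673  52.        ]
hole [600.54354689 -12.37228482 129.5       ] target [601.71168311  -9.4866642   52.        ] [599.79761447 -10.82948192  52.        ] width 39.52859150860709 ang 114.54439817501725
ctr by hole [616.21356216 -46.44134148] [584.87353163  21.69677184] by end [615.92067073 -46.33919349] [569.95529261  53.59670604] [615.01126502 -46.60386979 136.67340026]
```

```bash
python3 -m creep '[{"wx":0,"wy":0,"wz":0,"x":0.8,"y":2.5,"z":-12,"fingers":0},{"wx":0,"wy":0,"wz":0,"x":0.8,"y":2.5,"z":-24,"fingers":0},{"wx":0,"wy":0,"wz":0,"x":0.8,"y":2.5,"z":-34,"fingers":0},{"wx":0,"wy":0,"wz":0,"x":0.8,"y":2.5,"z":-40,"fingers":0},{"wx":0,"wy":0,"wz":0,"x":0.8,"y":2.5,"z":-43,"fingers":0},{"wx":0,"wy":0,"wz":0,"x":0.8,"y":2.5,"z":-43,"fingers":0},{"wx":0,"wy":0,"wz":0,"x":0.8,"y":2.5,"z":-43,"fingers":0},{"wx":0,"wy":0,"wz":0,"x":0.8,"y":2.5,"z":-43,"fingers":0}]'
python3 - <<'E'
from h import *
w=snap('wrist','w5')['frame'];s=snap('scene','s5')['frame'];t=snap('top','t5')['frame']
o=np.zeros((600,800,3),np.uint8);o[:,:400]=cv2.resize(w[130:280,230:330],None,fx=4,fy=4,interpolation=cv2.INTER_CUBIC)
o[:300,400:]=cv2.resize(s[195:255,250:330],None,fx=5,fy=5,interpolation=cv2.INTER_CUBIC)
o[300:,400:]=cv2.resize(t[190:250,250:330],None,fx=5,fy=5,interpolation=cv2.INTER_CUBIC)
cv2.imwrite('pics/c6.png',o)
E
```

```text
t: 16.07
eef_pos: [616.8, -42.5, 94.0]
tool_rot: [0.54, 0.842, 0.0, 0.0]
force: [0.2, 1.0, -3.6]
gripper_width: 13.7
finger_force: 30.0
```

View pics/c6.png

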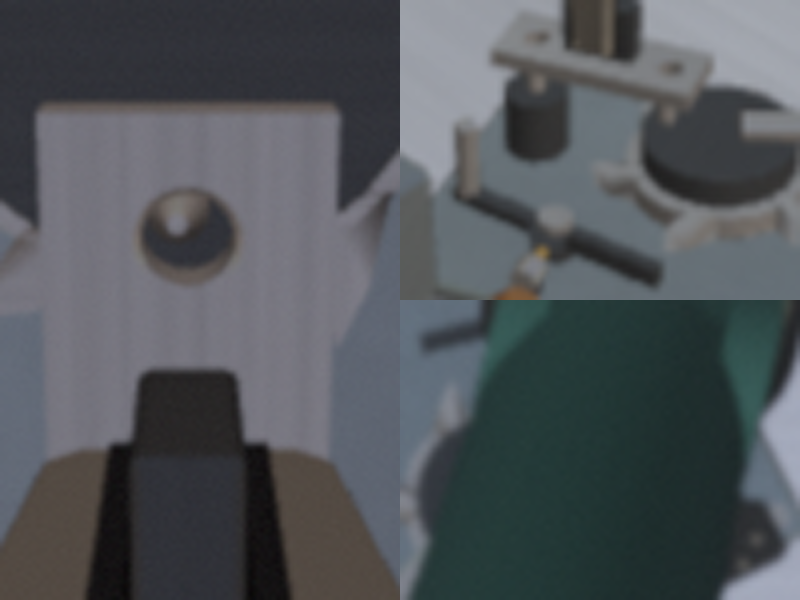

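Run:
```python
from h import *
U=lambda u,v:((u+.5)/4-.5+230,(v+.5)/4-.5+130)
s=ctrl.read_state();z=s['eef_pos'][2];print(s['eef_pos'])
for zt in(85,87): 
    d=ray('w5',*U(178,225),70)-ray('w5',*U(188,235),zt);print(d, d[:2]@[-.418,.909], d[:2]@[-.909,-.418])
```

```text
[616.70231341 -42.36003575  94.13204323]
[ -0.49718086  -2.42858966 -15.        ] -1.999766398223996 1.4670878797078284
[ -0.29988929  -2.85381487 -17.        ] -2.4687639933021863 1.4654939848560293
```

```bash
python3 -m creep '[{"wx":0,"wy":0,"wz":0,"x":-0.4,"y":-2.5,"z":0,"fingers":0},{"wx":0,"wy":0,"wz":0,"x":-0.4,"y":-2.5,"z":-2,"fingers":0},{"wx":0,"wy":0,"wz":0,"x":-0.4,"y":-2.5,"z":-4,"fingers":0},{"wx":0,"wy":0,"wz":0,"x":-0.4,"y":-2.5,"z":-6,"fingers":0},{"wx":0,"wy":0,"wz":0,"x":-0.4,"y":-2.5,"z":-8,"fingers":0},{"wx":0,"wy":0,"wz":0,"x":-0.4,"y":-2.5,"z":-10,"fingers":0},{"wx":0,"wy":0,"wz":0,"x":-0.4,"y":-2.5,"z":-12,"fingers":0},{"wx":0,"wy":0,"wz":0,"x":-0.4,"y":-2.5,"z":-14,"fingers":0},{"wx":0,"wy":0,"wz":0,"x":-0.4,"y":-2.5,"z":-14,"fingers":0}]'
```

```text
t: 16.97
eef_pos: [615.6, -44.8, 79.0]
tool_rot: [0.54, 0.842, -0.0, -0.0]
force: [-0.0, -0.6, -3.1]
gripper_width: 13.7
finger_force: 30.0
```

No contact; plate about 11 mm above the seat, on the pins' taper. Continue.

```bash
python3 -m creep '[{"wx":0,"wy":0,"wz":0,"x":0,"y":0,"z":-1,"fingers":0},{"wx":0,"wy":0,"wz":0,"x":0,"y":0,"z":-2,"fingers":0},{"wx":0,"wy":0,"wz":0,"x":0,"y":0,"z":-3,"fingers":0},{"wx":0,"wy":0,"wz":0,"x":0,"y":0,"z":-4,"fingers":0},{"wx":0,"wy":0,"wz":0,"x":0,"y":0,"z":-5,"fingers":0},{"wx":0,"wy":0,"wz":0,"x":0,"y":0,"z":-6,"fingers":0},{"wx":0,"wy":0,"wz":0,"x":0,"y":0,"z":-7,"fingers":0},{"wx":0,"wy":0,"wz":0,"x":0,"y":0,"z":-7,"fingers":0}]'
```

```text
t: 17.63
eef_pos: [615.8, -44.8, 72.4]
tool_rot: [0.54, 0.842, -0.0, -0.0]
force: [0.9, 0.0, -2.7]
gripper_width: 14.1
finger_force: 30.0
```

```bash
python3 -m creep '[{"wx":0,"wy":0,"wz":0,"x":0,"y":0,"z":-0.7,"fingers":0},{"wx":0,"wy":0,"wz":0,"x":0,"y":0,"z":-1.4,"fingers":0},{"wx":0,"wy":0,"wz":0,"x":0,"y":0,"z":-2,"fingers":0},{"wx":0,"wy":0,"wz":0,"x":0,"y":0,"z":-2.6,"fingers":0},{"wx":0,"wy":0,"wz":0,"x":0,"y":0,"z":-3.2,"fingers":0},{"wx":0,"wy":0,"wz":0,"x":0,"y":0,"z":-3.2,"fingers":0}]'
```

```text
t: 18.13
eef_pos: [615.9, -44.8, 69.9]
tool_rot: [0.54, 0.842, 0.0, -0.0]
force: [-2.5, 0.5, 1.4]
gripper_width: 13.8
finger_force: 30.0
```

```bash
python3 -m creep '[{"wx":0,"wy":0,"wz":0,"x":0,"y":0,"z":-0.5,"fingers":0},{"wx":0,"wy":0,"wz":0,"x":0,"y":0,"z":-1,"fingers":0},{"wx":0,"wy":0,"wz":0,"x":0,"y":0,"z":-1,"fingers":0}]'
```

```text
t: 18.38
eef_pos: [616.0, -44.9, 69.8]
tool_rot: [0.54, 0.842, 0.0, -0.0]
force: [-5.1, 1.5, 8.5]
gripper_width: 13.5
finger_force: 30.0
```

```bash
python3 -m creep '[{"wx":0,"wy":0,"wz":0,"x":0,"y":0,"z":0.5,"fingers":0.17},{"wx":0,"wy":0,"wz":0,"x":0,"y":0,"z":1,"fingers":0.2},{"wx":0,"wy":0,"wz":0,"x":0,"y":0,"z":1,"fingers":0.3},{"wx":0,"wy":0,"wz":0,"x":0,"y":0,"z":1,"fingers":0.4},{"wx":0,"wy":0,"wz":0,"x":0,"y":0,"z":1,"fingers":0.4},{"wx":0,"wy":0,"wz":0,"x":0,"y":0,"z":1,"fingers":0.4},{"wx":0,"wy":0,"wz":0,"x":0,"y":0,"z":20,"fingers":0.4},{"wx":0,"wy":0,"wz":0,"x":0,"y":0,"z":50,"fingers":0.4},{"wx":0,"wy":0,"wz":0,"x":0,"y":0,"z":85,"fingers":0.4},{"wx":0,"wy":0,"wz":0,"x":0,"y":0,"z":120,"fingers":0.4},{"wx":0,"wy":0,"wz":0,"x":-40,"y":-20,"z":140,"fingers":0.4},{"wx":0,"wy":0,"wz":0,"x":-75,"y":-40,"z":150,"fingers":0.4},{"wx":0,"wy":0,"wz":0,"x":-110,"y":-60,"z":150,"fingers":0.4},{"wx":0,"wy":0,"wz":0,"x":-140,"y":-80,"z":150,"fingers":0.4},{"wx":0,"wy":0,"wz":0,"x":-140,"y":-120,"z":150,"fingers":0.4},{"wx":0,"wy":0,"wz":0,"x":-140,"y":-160,"z":150,"fingers":0.4},{"wx":0,"wy":0,"wz":0,"x":-140,"y":-200,"z":150,"fingers":0.4},{"wx":0,"wy":0,"wz":0,"x":-140,"y":-200,"z":150,"fingers":0.4}]'
python3 - <<'E'
from h import *
s=snap('scene','s6')['frame'];t=snap('top','t6')['frame']
o=np.zeros((600,800,3),np.uint8)
o[:,:400]=cv2.resize(t[160:280,230:310],None,fx=5,fy=5,interpolation=cv2.INTER_CUBIC)
o[:,400:]=cv2.resize(s[155:275,255:335],None,fx=5,fy=5,interpolation=cv2.INTER_CUBIC)
cv2.imwrite('pics/c7.png',o)
E
```

```text
t: 19.88
eef_pos: [474.2, -253.5, 219.4]
tool_rot: [0.544, 0.839, -0.002, 0.002]
force: [0.2, 0.4, -1.1]
gripper_width: 36.9
finger_force: 0.0
```

View pics/c7.png

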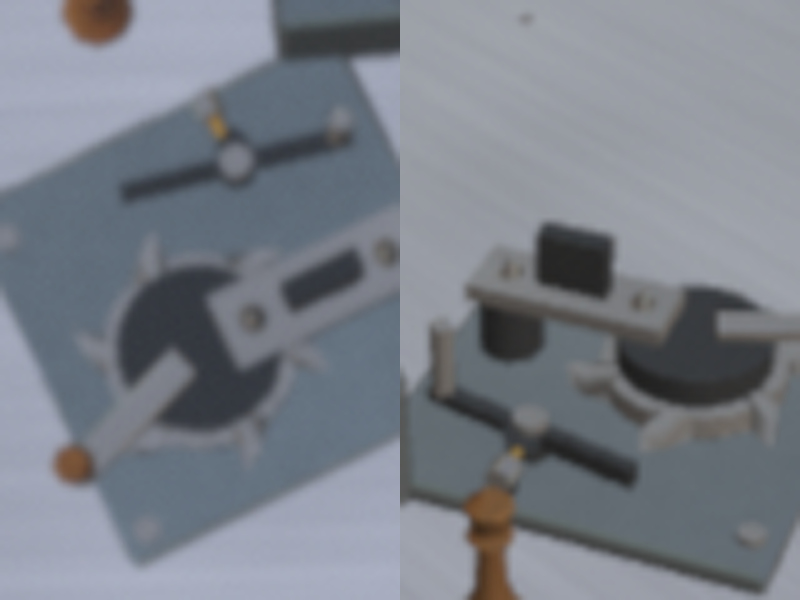

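The last picture shows the plate flat on the pillar and drum, with the pins visible in both holes (crop 252,318 and 385,252). The pawl is off and its tip is clear of the teeth. The crank is at home, with the knob at crop (73,464).

```bash
python3 -c "from bench import ctrl; print(ctrl.sign_off())"
```

```text
the job is handed in; nothing more can be done
None
```

The job is handed in: the pawl is off, the drum is against its home stop, and the locking plate sits flat on both pins and is released; the queen, finial, oil cup and dial indicator were not touched.

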